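Hold a spring clip gaping over a model castle wall

ROBOT

A 6-joint arm with a two-finger parallel gripper is mounted at the origin on the work surface. World frame = base frame: x ahead of the robot, y to its left, z up, the work surface at z = 0. Lengths are in mm, angles in degrees, forces in N, time in s.
With the tool pointing down it reaches from about 350 to 975 mm from the base axis. Payload 4.9 kg.
Tool frame: the origin (TCP) lies between the finger pads, 19 mm behind the fingertips; this is the grasp point; z points along the fingers, y is the direction in which the jaws open and shut (so a half turn about z gives the same grasp; the last joint's range is limited). The gripper opens to 85 mm and grips with 20 to 120 N. Pads are 22 mm wide; open, the fingers measure 114 mm over their backs; the gripper's body (76 mm by 85 mm) begins 54 mm behind the grasp point. The pads swing forward as they close: fully open they stand 13 mm farther back than shut.
Start: joints at [-81.646, 3.019, 92.412, -0, 84.569, -6.818], TCP at [163.568, -603.197, 250.004] pointing down, gripper open.
Joint ranges: [-172.51, 172.51], [-57.92, 126.97], [3.15, 148.05], [-58.71, 238.71], [5.1, 150.11], [-179.66, 179.66]. Speed limits (degrees/s): [147.25, 147.25, 180, 180, 180, 180].

INTERFACE

Orientations are given as a 3x3 rotation matrix whose columns are the frame's x, y, z axes.
In Python, from station import status, eyes, order gives the robot as it stands. The module is installed in compiled form; this text tells all that it offers.
- The arm moves only by the tool step_arm, never from a script. Its argument "commands" is a list of rows, each a list of 2 entries, a list of its own where there are three numbers: the shift along the tool's x, y, z each as a share of 0.2 m, from -1 to 1, then the turn, a rotation vector about the tool's x, y, z each as a share of pi/2 rad, from -1 to 1. A call has 1 to 10 rows; each row is the pose to reach, as a shift and turn from the pose commanded when the call began, along the tool's axes at that moment; what a row does not reach only later rows make up. A row lasts 1/10 s, in which the tool goes at most 50 mm and 8.59 degrees, less where a joint would pass 70% of its speed; a pose out of reach is approached as far as the arm can. A call with a number of a shift or a turn outside -1 to 1 is refused whole. A call with a gripper value outside its range is refused whole. "fingers" is the opening, from 0 (shut) to 1 (fully open), set as the call begins (left out, the last holds). The fingers move at their own pace and stop on an object; the grip force is fixed at half the most. Time passes only in rows, so rows that repeat a pose let the fingers close. It gives the time, the measured TCP pose, the force and the opening at its end, in the units of the state.
- status.get_obs(): the state, without advancing time (a new reading comes with each control period).
- eyes.get_image(name): name is "scene" or "side" or "wrist"; returns a dict with "pixels" (420x560x3 uint8, red, green, blue), "z_map" (420x560 float32, mm along the optical axis (not along the pixel's ray), 0 where there is no reading), "mtx" (3x3 intrinsics, pixels), "k1" (the pictures are not rectified: a ray, as slopes to the right and down, at radius r is drawn at 1 + k1 r^2 times it, then the intrinsics apply), "cam_to_world" (4x4, takes a point from camera to world coordinates); the wrist camera has in their place "hand_eye" (4x4, takes a point from camera to tool coordinates, whose origin is the TCP and whose axes are the flange's). Camera axes: x right, y down, z forward; pixel columns grow to the right and rows downward; lengths in mm; the calibration is good to about 2 mm. A picture is of the moment at which its call begins: read the wrist's pose just before it.
- order.sign_off(): hands the job in, once; it reports no verdict.
The state is a dict: "clock": time; "joints": joint angles; "dq": joint speeds; "joint_efforts": joint torques, N m; "position": TCP position; "orientation": TCP orientation; "wrist_force": force on the tool from outside, world axes, zero at the start; "moment": the same for the moment, N m; "gripper_width": finger opening in mm.
Only numpy, scipy, OpenCV 4.12 (cv2) and the standard library are available. Lean on these libraries where they do the work, as an engineer would, in place of code of your own. Each camera call takes 0.05 s, during which the arm holds its last target. There are 200 camera calls.

TASK

Set the plaster castle-wall section flat and square, fully down in the pocket of the plywood jig, and let go of it. Then take the spring clip from its rack by squeezing its two handles together, carry it over and hold it, jaws spread wide, straddling the top of the wall's middle battlement with one jaw well down each side and the clip touching nothing of the wall, so that I can slip a facing strip in. Finish there, still holding the clip squeezed open in the air; leave the tower, jar, spatula and stone where they are.

Things in the scene. Friction and masses are not known exactly. Their poses are not given: they have to be found in the camera images.
- wall: Loose plaster castle-wall section, 0.11-0.22 kg: foot 90 (x) x 50 (y) x 12 mm high; along its middle an upright wall 80 long (x), 8 thick (y), up to 62 mm above the underside; three battlements (merlons) up to 74 mm: the middle one 24 mm long, outer two 16 mm, 12 mm gaps. Origin: centre of the underside, z up. Same when turned half round; fits either way. Pinch it across the 8 mm at the middle.
- merlon_top (a point): Centre of the top face of the wall's middle merlon, 74 mm above the origin of the wall section (80 mm above the table when seated); axes as wall (y across the 8 mm thickness).
- jig: Plywood jig block fixed to the table, 130 (x) x 90 (y) x 14 mm high, with a rectangular pocket 94 (x) x 54 (y) mm, 8 mm deep, its rim chamfered by 4 mm, in the middle of its top; takes the wall's foot with 2 mm play on every side. Origin: centre of its underside; x along the pocket's long side.
- pocket (a point): Centre of the pocket's floor, 6 mm above the table; axes as jig.
- rack: Clip rack fixed to the table: foot 130 (x) x 70 (y) x 12 mm, and standing along its middle an aluminium board 120 long (x), 5 mm thick (y), its top edge 65 mm above the table. Origin: centre of the foot's underside; x along the board. The clip bites the top edge of this board.
- clip: Loose black spring clip like a big clothes peg, 0.05-0.08 kg, handles up, jaws down, biting the rack's board. Origin: on the pivot, axis of a 16 mm thick knuckle that rests on the board's edge (pivot 73 mm above the table); x along the pivot, y across the jaws (squeezing direction), z up. Handle tops are 50 mm above the pivot, jaw tips 45 mm below; throat 37 mm deep from tips to knuckle.
- mouth (a point): Point midway between the jaw tips, 45 mm straight below the clip's pivot, fixed to the clip's knuckle; axes as clip.
- jaw_a (a point): Inner bottom edge of the jaw on the clip's +y side (20 mm wide in x, 10 mm thick). The gap jaw_a to jaw_b is 5 mm biting the rack, about 27 mm fully open.
- jaw_b (a point): Inner bottom edge of the jaw on the clip's -y side.
- lever_a (a joint): Opening of one lever (rad): 0 biting the rack, 0.27 fully open; the other mirrors it. Handle plates 22 mm wide (x), outer faces 59 mm apart at the top, 43 mm apart 19 mm above the pivot; fully squeezed upright, about 30 mm apart. 6 N on each handle starts it, 10 N holds it open. Gripped with the TCP 38 mm above the pivot, set to 26 mm with 25-40 N, it opens to its stop and sits square in the pads.
- tower: Bystander: loose plaster model tower, round, 84 mm wide, 88 mm high. Origin: centre of underside.
- jar: Bystander: jar 52 mm wide, 60 mm high. Origin: centre of underside.
- spatula: Bystander: spatula 280 mm long lying flat, wooden handle, up to 20 mm high, between the robot and the work. Origin: middle of its length.
- stone: Bystander: grey stone about 60 x 45 x 41 mm. Origin: centre of underside.
There are look-alikes about, which are no part of the job. Of the things shaped like the clip, the black one is meant.

How it is judged (in metres and radians):
On the way, in this order (a step that is already met when the one before it is completed fails the run):
1. the wall section is seated flat and square in the jig's pocket and let go (horizontal distance between wall and pocket below 0.004 m and z of wall in the frame of pocket below 0.002 m and angle between wall's own z axis and vertical below 0.04 rad and angle between the x axis of wall and the x axis of jig, either way round below 0.07 rad and contact force between the fingers and wall below 0.1 N and linear speed of wall below 0.02 m/s), for 0.2 s.
2. the clip, squeezed open (jaw gap over 14 mm), is lifted off the rack (distance between jaw_a and jaw_b above 0.014 m and contact force between the fingers and clip above 2 N and contact force between clip and rack below 0.1 N and height (world z) of mouth above 0.05 m and distance of clip from where it was at the start of the episode above 0.02 m), for 0.1 s.
At the end, for the whole second after the job is handed in: Wall section home in the pocket (4 mm centre, 2 mm floor, 0.07 rad). Fingers hold the clip still, jaw gap over 18 mm, touching neither wall nor rack; mouth 8-36 mm below the middle merlon top, within 12 mm along and 7 mm across it; clip square and upright to 0.25 rad (horizontal distance between wall and pocket below 0.004 m and z of wall in the frame of pocket below 0.002 m and angle between wall's own z axis and vertical below 0.04 rad and angle between the x axis of wall and the x axis of jig, either way round below 0.07 rad and distance between jaw_a and jaw_b above 0.018 m and contact force between the fingers and clip above 2 N and contact force between each of clip, the arm, the fingers and wall below 0.1 N and contact force between clip and rack below 0.1 N and x of mouth in the frame of merlon_top between -0.012 and 0.012 m and y of mouth in the frame of merlon_top between -0.007 and 0.007 m and z of mouth in the frame of merlon_top between -0.036 and -0.008 m and angle between the y axis of clip and the y axis of wall, either way round below 0.25 rad and angle between clip's own z axis and vertical below 0.25 rad and linear speed of clip below 0.02 m/s); the arm keeps its last pose, push and grip.
It fails at once if the tower is pushed away by more than 20 mm (distance of tower from where it was at the start of the episode above 0.02 m).
It fails at once if the jar is pushed away by more than 20 mm (distance of jar from where it was at the start of the episode above 0.02 m).
It fails at once if the spatula is pushed away by more than 20 mm (distance of spatula from where it was at the start of the episode above 0.02 m).
It fails at once if the stone is pushed away by more than 20 mm (distance of stone from where it was at the start of the episode above 0.02 m).
It fails at once if the wall section is tipped over (angle between wall's own z axis and vertical above 0.8 rad).
It also fails if it takes over 61 s, if anything falls off the work surface, if the arm or the gripper's body presses on something with over 40 N, if the wrist force passes 120 N, or if a joint passes its speed limit or range.

## Working session

There is one attempt and no reset: what is moved stays moved. The work goes in short steps, Python scripts to look and compute and a tool call to move; the robot and the scene stay as the last step left them, time stands still between calls to the robot, and variables do not carry over. Pictures are saved under pics/ and viewed, about 8 in all and at most 12, crops included, and the job is handed in when it is done.

Besides the shell and the picture viewer there is one more tool, called after "Request:" by a JSON object that holds its "fn" and its "kwargs", one argument or row to a line. step_arm: Moves the arm, as the interface text tells. Its arguments: {"type":"object","properties":{"commands":{"type":"array","items":{"type":"array"}},"fingers":{"type":"number"}},"required":["commands"]}

```bash
mkdir -p pics; cat > h.py <<'E'
import numpy as np, cv2
from station import status, eyes, order
def cap(n):
    o=status.get_obs(); im=eyes.get_image(n)
    if 'cam_to_world' in im: T=np.array(im['cam_to_world'])
    else:
        W=np.eye(4); W[:3,:3]=o['orientation']; W[:3,3]=o['position']; T=W@np.array(im['hand_eye'])
    im['T']=T
    np.savez('last_%s.npz'%n,pixels=im['pixels'],z_map=im['z_map'],mtx=im['mtx'],k1=im['k1'],T=T)
    return im
def load(n): return np.load('last_%s.npz'%n)
def slopes(im,uv):
    K=np.array(im['mtx'],float); k=float(im['k1'])
    uv=np.atleast_2d(np.array(uv,float))
    d=np.c_[(uv[:,0]-K[0,2])/K[0,0],(uv[:,1]-K[1,2])/K[1,1]]
    s=d.copy()
    for _ in range(20): s=d/(1+k*(s**2).sum(1,keepdims=True))
    return s
def plane(im,uv,z):
    s=slopes(im,uv); T=im['T']; r=np.c_[s,np.ones(len(s))]@T[:3,:3].T
    return T[:3,3]+r*((z-T[2,3])/r[:,2])[:,None]
def cloud(im):
    h,w=im['z_map'].shape; v,u=np.mgrid[:h,:w]
    s=slopes(im,np.c_[u.ravel(),v.ravel()]); z=im['z_map'].ravel()[:,None]
    P=np.c_[s*z,z]@im['T'][:3,:3].T+im['T'][:3,3]
    P[z[:,0]==0]=np.nan
    return P.reshape(h,w,3)
def save(n,a): cv2.imwrite('pics/'+n+'.png',cv2.cvtColor(np.ascontiguousarray(a),cv2.COLOR_RGB2BGR))
E
python3 - <<'E'
from h import *
o=status.get_obs(); print({k:np.round(v,3).tolist() for k,v in o.items()})
for n in ['scene','side']:
    im=cap(n); save(n+'0',im['pixels']); print(n,im['T'].round(2).tolist(),im['k1'],np.array(im['mtx']).round(1).tolist())
E
```

```text
{'clock': 0.0, 'joints': [-81.645, 3.059, 92.492, -0.001, 84.569, -6.818], 'dq': [0.086, 0.075, -0.04, 0.04, -0.038, 0.035], 'joint_efforts': [-0.0, -39.369, -37.017, -0.0, 0.007, 0.0], 'position': [163.502, -602.624, 248.743], 'orientation': [[0.965, 0.262, -0.0], [0.262, -0.965, 0.002], [0.0, -0.002, -1.0]], 'wrist_force': [0.563, -0.954, 0.306], 'moment': [-0.036, -0.044, -0.027], 'gripper_width': 85.581}
scene [[0.45, 0.63, -0.63, 1225.94], [0.89, -0.32, 0.32, -354.6], [-0.0, -0.71, -0.71, 847.06], [0.0, 0.0, 0.0, 1.0]] -0.10058501464415848 [[499.2, 0.0, 278.8], [0.0, 499.2, 214.5], [0.0, 0.0, 1.0]]
side [[-0.98, -0.11, 0.14, 428.47], [-0.18, 0.52, -0.83, 634.45], [0.02, -0.85, -0.53, 470.27], [0.0, 0.0, 0.0, 1.0]] 0.02806524297713475 [[436.5, 0.0, 272.7], [0.0, 436.5, 214.1], [0.0, 0.0, 1.0]]
```

View pics/scene0.png

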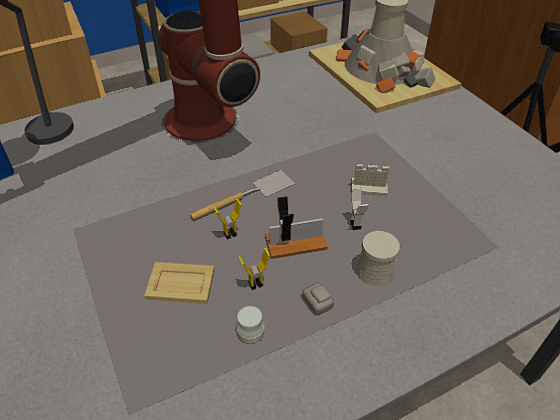

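View pics/side0.png

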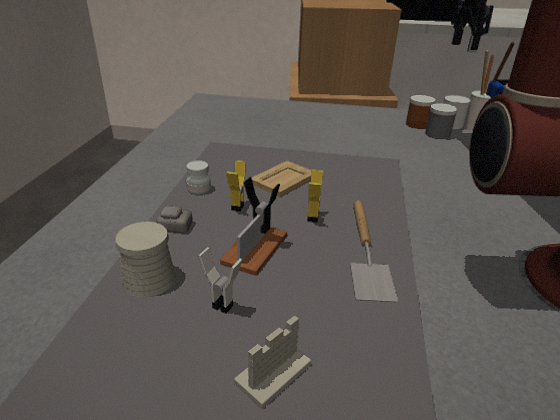

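The scene image shows the wall section at (371,178), the jig at (180,282), the rack's orange foot at (297,245) and the tower at (379,257). It also shows the jar (250,323), stone (318,298) and spatula (245,195).

There are four clip-shaped things: black (285,218) biting the rack's board, white (357,210), yellow (230,218) and yellow (257,270). The black one on the rack fits the description. In the side image the wall is at (273,360) and the black clip at (263,205).

```bash
python3 - <<'E'
from h import *
A=load('scene');B=load('side')
ca,cb=cloud(A),cloud(B)
# plan view grid over x 250..900,y -450..450, merged
P=np.r_[ca.reshape(-1,3),cb.reshape(-1,3)]; C=np.r_[A['pixels'].reshape(-1,3),B['pixels'].reshape(-1,3)]
m=np.isfinite(P[:,0])&(P[:,2]>8)&(P[:,2]<140)&(P[:,0]>250)&(P[:,0]<950)&(abs(P[:,1])<500)
g=np.zeros((500,350),np.uint8); ix=((P[m,0]-250)/2).astype(int); iy=((P[m,1]+500)/2).astype(int); g[iy,ix]=1
g=cv2.morphologyEx(g,cv2.MORPH_CLOSE,np.ones((3,3)))
n,l,s,_=cv2.connectedComponentsWithStats(g)
lab=l[iy,ix]; Q=P[m];D=C[m]
for i in range(1,n):
    k=lab==i
    if k.sum()<60: continue
    r=cv2.minAreaRect(Q[k][:,:2].astype(np.float32)); print(i,k.sum(),'rect',np.round(r[0],1),np.round(r[1],1),round(r[2],1),'z',Q[k][:,2].max().round(1),'rgb',D[k].mean(0).round())
t=ca[np.isfinite(ca[...,0])&(abs(ca[...,2])<6)]; print('table z',np.median(t[:,2]))
o=cv2.resize(A['pixels'][140:320,130:430],None,fx=2.6,fy=2.6,interpolation=cv2.INTER_CUBIC); save('crop0',o)
E
```

```text
1 2020 rect [ 559.7 -251.8] [134.1  95.4] 58.9 z 18.9 rgb [159. 135.  89.]
14 1466 rect [ 735.1 -167.6] [51.1 54.6] 35.3 z 63.7 rgb [131. 131. 122.]
15 889 rect [380.1 -72.7] [ 22.1 186.1] 7.3 z 23.5 rgb [136. 110.  75.]
16 1087 rect [ 632.9 -109.9] [60.  24.9] 85.6 z 96.6 rgb [109.  93.  34.]
17 932 rect [ 474.9 -101.2] [26.9 61.3] 1.5 z 96.5 rgb [109.  93.  32.]
18 4491 rect [567.3  21.4] [132.4  73.5] 75.7 z 126.1 rgb [85. 66. 50.]
19 1351 rect [731.4 -17. ] [62.8 48.1] 2.7 z 43.8 rgb [99. 93. 85.]
21 5129 rect [716.4 136.8] [81.6 85.1] 61.9 z 91.7 rgb [115. 110.  96.]
22 1573 rect [583.9 171.6] [24.7 62.1] 71.8 z 96.8 rgb [99. 96. 89.]
23 4200 rect [487.4 274.6] [93.1 54. ] 56.8 z 76.8 rgb [107. 103.  90.]
table z -0.27743080398977327
```

View pics/crop0.png

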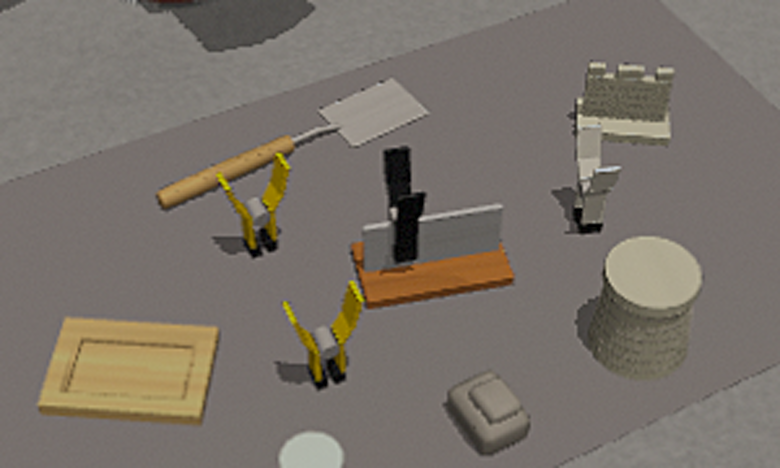

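The crop confirms it: the only black clip bites the aluminium board on the orange rack, and the yellow (2) and white clips stand free. I'll look down with the wrist camera for precise poses, starting with the jig.

```bash
cat >> h.py <<'E'
from scipy.spatial.transform import Rotation as Ro
def down(yaw):
    c,s=np.cos(np.radians(yaw)),np.sin(np.radians(yaw)); return np.array([[c,s,0],[s,-c,0],[0,0,-1.]])
def go(pos,yaw,start=None):
    o=status.get_obs(); p=np.array(o['position']) if start is None else np.array(start[0],float); R=np.array(o['orientation']) if start is None else down(start[1])
    d=R.T@(np.array(pos)-p); n=max(1,int(np.ceil(abs(d).max()/200-1e-6)))
    for i in range(n):
        d=R.T@(np.array(pos)-p)/(n-i); t=Ro.from_matrix(R.T@down(yaw)).as_rotvec()
        print('shift',(d/200).round(4).tolist(),'turn',(t/(np.pi/2)).round(4).tolist(),'rows>=',int(np.ceil(max(np.linalg.norm(d)/50,np.degrees(np.linalg.norm(t))/8.59))))
        p=p+R@d; R=down(yaw)
E
python3 - <<'E'
from h import *
print(np.array(eyes.get_image('wrist')['hand_eye']).round(3))
go([520,-250,330],58.9)
E
```

```text
[[ 1.00000e-03 -9.49000e-01 -3.16000e-01  8.14010e+01]
 [ 1.00000e+00  0.00000e+00  0.00000e+00 -4.65000e-01]
 [ 0.00000e+00 -3.16000e-01  9.49000e-01 -1.23073e+02]
 [ 0.00000e+00  0.00000e+00  0.00000e+00  1.00000e+00]]
shift [0.7273, -0.4122, -0.1342] turn [-0.0009, -0.0005, -0.4859] rows>= 6
shift [0.8103, 0.205, -0.1349] turn [0.0, 0.0, 0.0] rows>= 4
shift [0.8103, 0.205, -0.1349] turn [0.0, 0.0, 0.0] rows>= 4
```

```bash
python3 - <<'E'
from h import *
go([573,-230,210],58.9)
E
```

```text
shift [0.8213, -0.4209, 0.0659] turn [-0.0009, -0.0005, -0.4859] rows>= 6
shift [0.8845, 0.2635, 0.0651] turn [0.0, 0.0, 0.0] rows>= 4
shift [0.8845, 0.2635, 0.0651] turn [0.0, 0.0, 0.0] rows>= 4
```

Request:
{"fn": "step_arm", "kwargs": {
  "commands": [
    [[0.82, -0.42, 0.066], [0, 0, -0.486]],
    [[0.82, -0.42, 0.066], [0, 0, -0.486]],
    [[0.82, -0.42, 0.066], [0, 0, -0.486]],
    [[0.82, -0.42, 0.066], [0, 0, -0.486]],
    [[0.82, -0.42, 0.066], [0, 0, -0.486]],
    [[0.82, -0.42, 0.066], [0, 0, -0.486]]
  ]
}}

```text
clock: 0.75
position: [300.6, -478.2, 236.4]
orientation: [[0.514, 0.858, -0.0], [0.858, -0.514, 0.001], [0.0, -0.001, -1.0]]
wrist_force: [-1.3, -0.2, 0.2]
gripper_width: 85.6
```

Request:
{"fn": "step_arm", "kwargs": {
  "commands": [
    [[0.885, 0.264, 0.065], [0, 0, 0]],
    [[0.885, 0.264, 0.065], [0, 0, 0]],
    [[0.885, 0.264, 0.065], [0, 0, 0]],
    [[0.885, 0.264, 0.065], [0, 0, 0]]
  ]
}}

```text
clock: 1.15
position: [437.6, -353.6, 223.5]
orientation: [[0.519, 0.855, 0.0], [0.855, -0.519, 0.0], [0.0, -0.0, -1.0]]
wrist_force: [0.5, -0.7, 0.3]
gripper_width: 85.5
```

Request:
{"fn": "step_arm", "kwargs": {
  "commands": [
    [[0.885, 0.264, 0.065], [0, 0, 0]],
    [[0.885, 0.264, 0.065], [0, 0, 0]],
    [[0.885, 0.264, 0.065], [0, 0, 0]],
    [[0.885, 0.264, 0.065], [0, 0, 0]],
    [[0.885, 0.264, 0.065], [0, 0, 0]],
    [[0.885, 0.264, 0.065], [0, 0, 0]]
  ]
}}

```text
clock: 1.75
position: [573.1, -230.8, 210.3]
orientation: [[0.518, 0.856, -0.001], [0.856, -0.518, -0.0], [-0.001, -0.001, -1.0]]
wrist_force: [-0.3, 0.7, 0.5]
gripper_width: 85.5
```

```bash
python3 - <<'E'
from h import *
o=status.get_obs(); print(o['position'],o['clock'],o['wrist_force'])
im=cap('wrist'); save('w_jig',im['pixels'])
c=cloud(im); c0=c[np.isfinite(c[...,2])]
z=c[...,2]; print('table',np.nanmedian(z[abs(z)<5]))
m=((z>10)&(z<18)).astype(np.uint8); m=cv2.morphologyEx(m,cv2.MORPH_OPEN,np.ones((3,3)))
n,l,s,_=cv2.connectedComponentsWithStats(m); k=1+s[1:,4].argmax()
cn,h=cv2.findContours((l==k).astype(np.uint8),cv2.RETR_CCOMP,cv2.CHAIN_APPROX_NONE)
cn=sorted(cn,key=cv2.contourArea)[::-1][:2]
for q in cn:
    P=plane(im,q[:,0],14); r=cv2.minAreaRect(P[:,:2].astype(np.float32)); print(r)
print('top z',np.median(z[l==k]))
go([487-15+26*.548,274.6-15+26*.837,230],56.8)
E
```

```text
[ 573.05293178 -230.78713305  210.31310636] 1.75 [-0.31436811  0.68360962  0.51765648]
table -0.30786196700620394
((559.9833984375, -250.75758361816406), (128.61717224121094, 89.76264190673828), 58.9449462890625)
((560.7059326171875, -250.68064880371094), (98.41233825683594, 60.858543395996094), 58.87091827392578)
top z 12.910175162912935
shift [0.9843, -0.8492, -0.0488] turn [-0.0004, 0.0004, 0.022] rows>= 6
shift [0.9544, -0.8826, -0.0487] turn [0.0, 0.0, 0.0] rows>= 6
```

View pics/w_jig.png

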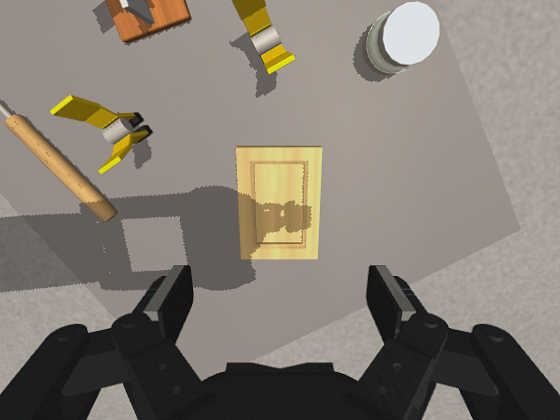

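The wrist picture shows the jig at (279,203), with its pocket. The rim measures 128.6 x 89.8 mm, close to the given 130 x 90, and the outer and inner contours agree on the centre (560.4,-250.7) and yaw 58.9°. Next is the wall.

Request:
{"fn": "step_arm", "kwargs": {
  "commands": [
    [[0.98, -0.85, -0.05], [0, 0, 0.022]],
    [[0.98, -0.85, -0.05], [0, 0, 0.022]],
    [[0.98, -0.85, -0.05], [0, 0, 0.022]],
    [[0.98, -0.85, -0.05], [0, 0, 0.022]],
    [[0.98, -0.85, -0.05], [0, 0, 0.022]],
    [[0.98, -0.85, -0.05], [0, 0, 0.022]]
  ]
}}

```text
clock: 2.4
position: [527.6, 27.3, 221.4]
orientation: [[0.545, 0.839, 0.001], [0.839, -0.545, 0.001], [0.001, 0.0, -1.0]]
wrist_force: [-0.4, -0.5, -0.6]
gripper_width: 85.5
```

Request:
{"fn": "step_arm", "kwargs": {
  "commands": [
    [[0.95, -0.88, -0.05], [0, 0, 0]],
    [[0.95, -0.88, -0.05], [0, 0, 0]],
    [[0.95, -0.88, -0.05], [0, 0, 0]],
    [[0.95, -0.88, -0.05], [0, 0, 0]],
    [[0.95, -0.88, -0.05], [0, 0, 0]],
    [[0.95, -0.88, -0.05], [0, 0, 0]],
    [[0.95, -0.88, -0.05], [0, 0, 0]],
    [[0.95, -0.88, -0.05], [0, 0, 0]]
  ]
}}

```text
clock: 3.2
position: [485.6, 278.5, 230.6]
orientation: [[0.548, 0.837, 0.0], [0.837, -0.548, -0.001], [-0.001, 0.001, -1.0]]
wrist_force: [0.5, 0.1, -0.7]
gripper_width: 85.2
```

```bash
python3 - <<'E'
from h import *
o=status.get_obs(); print(o['position'],o['clock'])
im=cap('wrist'); save('w_wall',im['pixels'])
c=cloud(im); x,y,z=c[...,0],c[...,1],c[...,2]
near=np.hypot(x-487,y-275)<75
for lo,hi,h in [(7,16,12),(57,67,62),(69,80,74)]:
    m=(near&(z>lo)&(z<hi)).astype(np.uint8)
    P=c[m>0]; r=cv2.minAreaRect(P[:,:2].astype(np.float32)); print(h,len(P),np.median(P[:,2]).round(1),r)
    if h==74:
        n,l,s,ce=cv2.connectedComponentsWithStats(m)
        for i in range(1,n):
            if s[i,4]>20:
                q,_=cv2.findContours((l==i).astype(np.uint8),cv2.RETR_EXTERNAL,cv2.CHAIN_APPROX_NONE)
                print('  merlon',s[i,4],ce[i].round(),cv2.minAreaRect(plane(im,q[0][:,0],74)[:,:2].astype(np.float32)))
m=near&(z>5); q,_=cv2.findContours(m.astype(np.uint8),cv2.RETR_EXTERNAL,cv2.CHAIN_APPROX_NONE)
E
```

```text
[485.59417224 278.45071506 230.64839365] 3.2
12 2737 11.0 ((486.26373291015625, 276.30694580078125), (90.41351318359375, 50.088966369628906), 56.67270278930664)
62 179 61.1 ((490.3436279296875, 282.5829772949219), (65.3008804321289, 7.393465995788574), 55.71887969970703)
74 477 73.0 ((486.2688903808594, 276.6622314453125), (79.6354751586914, 7.801180362701416), 56.7035026550293)
  merlon 144 [282. 162.] ((504.2874450683594, 303.552978515625), (15.774191856384277, 6.508753776550293), 56.81867599487305)
  merlon 207 [281. 196.] ((486.8383483886719, 277.5954895019531), (23.834022521972656, 7.729620456695557), 56.80570602416992)
  merlon 126 [281. 226.] ((468.7929992675781, 250.81216430664062), (15.966435432434082, 6.968502044677734), 56.802520751953125)
```

View pics/w_wall.png

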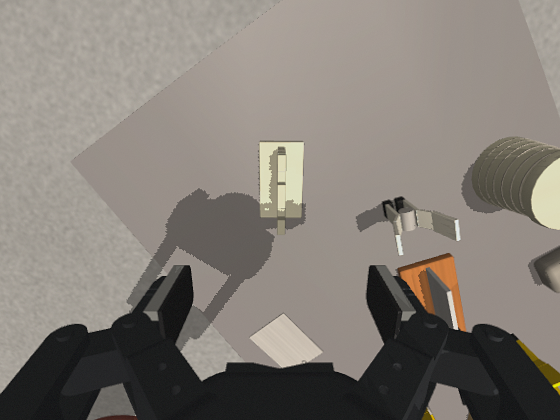

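The picture shows the wall at (281,180), upright. Its foot (90.4 x 50.1), full length (79.6) and merlons (16, 24 and 16) match the description. Its centre is (486.3,276.4), yaw 56.7°.

```bash
python3 - <<'E'
from h import *
go([486.3,276.4,55],56.7)
E
```

```text
shift [-0.0055, 0.0076, 0.8782] turn [0.0003, 0.0004, 0.0007] rows>= 4
```

Request:
{"fn": "step_arm", "kwargs": {
  "commands": [
    [[-0.005, 0.0075, 0.3], [0, 0, 0]],
    [[-0.005, 0.0075, 0.5], [0, 0, 0]],
    [[-0.005, 0.0075, 0.7], [0, 0, 0]],
    [[-0.005, 0.0075, 0.82], [0, 0, 0]],
    [[-0.005, 0.0075, 0.878], [0, 0, 0]],
    [[-0.005, 0.0075, 0.878], [0, 0, 0]],
    [[-0.005, 0.0075, 0.878], [0, 0, 0]]
  ]
}}

```text
clock: 3.95
position: [487.0, 278.3, 56.7]
orientation: [[0.547, 0.837, 0.002], [0.837, -0.547, 0.001], [0.002, 0.001, -1.0]]
wrist_force: [-0.5, -0.1, 0.9]
gripper_width: 85.2
```

Request:
{"fn": "step_arm", "kwargs": {
  "commands": [
    [[0, 0, 0], [0, 0, 0]],
    [[0, 0, 0], [0, 0, 0]],
    [[0, 0, 0], [0, 0, 0]],
    [[0, 0, 0], [0, 0, 0]],
    [[0, 0, 0], [0, 0, 0]],
    [[0, 0, 0], [0, 0, 0]],
    [[0, 0, 0], [0, 0, 0]],
    [[0, 0, 0], [0, 0, 0]],
    [[0, 0, 0], [0, 0, 0]],
    [[0, 0, 0], [0, 0, 0]]
  ],
  "fingers": 0
}}

```text
clock: 4.95
position: [485.4, 278.6, 54.9]
orientation: [[0.546, 0.838, -0.001], [0.838, -0.546, -0.0], [-0.0, -0.0, -1.0]]
wrist_force: [0.2, -0.1, -1.2]
gripper_width: 7.4
```

Request:
{"fn": "step_arm", "kwargs": {
  "commands": [
    [[0, 0, -0.1], [0, 0, 0]],
    [[0, 0, -0.2], [0, 0, 0]],
    [[0, 0, -0.4], [0, 0, 0]],
    [[0, 0, -0.6], [0, 0, 0]],
    [[0, 0, -0.8], [0, 0, 0]],
    [[0, 0, -0.8], [0, 0, 0]]
  ]
}}

```text
clock: 5.55
position: [489.0, 280.1, 223.0]
orientation: [[0.545, 0.838, 0.012], [0.838, -0.546, 0.005], [0.011, 0.007, -1.0]]
wrist_force: [0.6, 0.3, -0.8]
gripper_width: 7.5
```

```bash
python3 - <<'E'
from h import *
o=status.get_obs(); print(o['position'],o['clock'],o['gripper_width'],o['wrist_force'])
im=cap('wrist'); save('w_held',im['pixels'])
go([560.4,-250.7,195],58.9)
E
```

```text
[488.96963488 280.08649908 223.02210977] 5.55 7.496542493158407 [ 0.55943642  0.29811218 -0.82470091]
shift [-0.6745, 0.5837, 0.039] turn [0.0029, -0.004, -0.0218] rows>= 4
shift [-0.6938, 0.5604, 0.0406] turn [0.0, 0.0, 0.0] rows>= 4
shift [-0.6938, 0.5604, 0.0406] turn [0.0, 0.0, 0.0] rows>= 4
```

View pics/w_held.png

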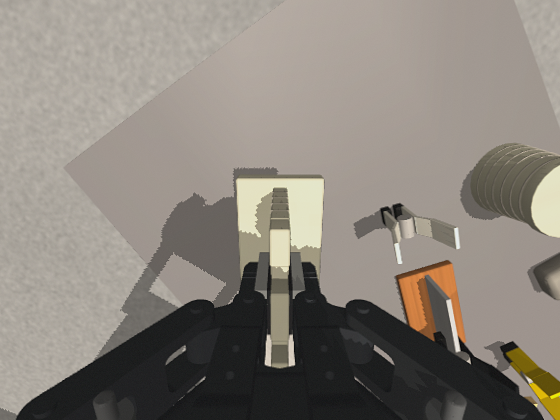

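The wall is held: opening 7.5 mm, foot at (280,225) in the picture, square in the pads. I'll carry it towards the jig at height and measure where it sits in the hand.

Request:
{"fn": "step_arm", "kwargs": {
  "commands": [
    [[-0.2, 0.19, 0], [0.003, -0.004, -0.022]],
    [[-0.44, 0.38, 0], [0.003, -0.004, -0.022]],
    [[-0.675, 0.58, 0], [0.003, -0.004, -0.022]],
    [[-0.675, 0.584, 0], [0.003, -0.004, -0.022]]
  ]
}}

```text
clock: 6.0
position: [508.7, 98.9, 212.7]
orientation: [[0.518, 0.855, -0.011], [0.855, -0.518, -0.004], [-0.009, -0.007, -1.0]]
wrist_force: [0.5, 0.3, -2.3]
gripper_width: 7.6
```

Request:
{"fn": "step_arm", "kwargs": {
  "commands": [
    [[-0.2, 0.17, 0], [0, 0, 0]],
    [[-0.4, 0.34, 0], [0, 0, 0]],
    [[-0.6, 0.48, 0], [0, 0, 0]],
    [[-0.694, 0.56, 0], [0, 0, 0]]
  ]
}}

```text
clock: 6.4
position: [532.8, -77.9, 213.0]
orientation: [[0.519, 0.855, -0.011], [0.855, -0.519, -0.003], [-0.008, -0.008, -1.0]]
wrist_force: [-0.2, 1.2, -1.3]
gripper_width: 7.2
```

Request:
{"fn": "step_arm", "kwargs": {
  "commands": [
    [[-0.2, 0.17, 0.02], [0, 0, 0]],
    [[-0.4, 0.33, 0.02], [0, 0, 0]],
    [[-0.6, 0.48, 0.04], [0, 0, 0]],
    [[-0.694, 0.56, 0.06], [0, 0, 0]],
    [[-0.694, 0.56, 0.06], [0, 0, 0]],
    [[-0.694, 0.56, 0.06], [0, 0, 0]],
    [[-0.694, 0.56, 0.06], [0, 0, 0]],
    [[-0.694, 0.56, 0.06], [0, 0, 0]]
  ]
}}

```text
clock: 7.2
position: [558.1, -250.2, 203.5]
orientation: [[0.515, 0.857, -0.008], [0.857, -0.515, -0.002], [-0.006, -0.006, -1.0]]
wrist_force: [0.3, 1.0, -1.1]
gripper_width: 7.3
```

```bash
python3 - <<'E'
from h import *
for _ in range(3):
    o=status.get_obs(); print(np.round(o['position'],2),o['clock'],o['gripper_width'],np.round(o['wrist_force'],1)); im=cap('wrist')
H=np.array(im['hand_eye'])
t=dict(im); t['T']=H; c=cloud(t); c[...,2]=c[...,2]  # tool coords
z=c[...,2]; v,u=np.mgrid[:420,:560]
# foot top: tool z = 55-12=43 ; merlon top: 55-74=-19
m=(abs(z-43)<5)&(abs(c[...,0])<70)&(abs(c[...,1])<40); P=c[m]; print('foot z',np.median(P[:,2]),'x max',np.percentile(P[:,0],[98,99.5]),'y',np.percentile(P[:,1],[.5,99.5]),m.sum())
A=np.c_[P[:,:2],np.ones(len(P))]; print('plane slopes',np.linalg.lstsq(A,P[:,2],rcond=None)[0].round(4))
f=P[P[:,0]>P[:,0].max()-12]; ed=[]
for b in np.arange(-20,21,4):
    q=f[abs(f[:,1]-b)<2]; 
    if len(q): ed.append((b,q[:,0].max()))
print('edge x vs y',np.round(ed,1).tolist(), np.polyfit(*np.array(ed).T,1))
m=(z<-10)&(z>-26)&(abs(c[...,1])<7)&(c[...,0]>-60)&(c[...,0]<60)
n,l,s,ce=cv2.connectedComponentsWithStats(m.astype(np.uint8))
for i in range(1,n):
    if s[i,4]>30: Q=c[l==i]; print('merl',s[i,4],ce[i].round(),Q.min(0).round(1),Q.max(0).round(1),np.median(Q[:,2]))
E
```

```text
[ 558.12 -250.23  203.47] 7.2 7.272324244945042 [ 0.3  1.  -1.1]
[ 558.26 -250.33  203.76] 7.25 7.214377987980198 [-0.1 -0.2 -1.6]
[ 558.33 -250.51  203.96] 7.3 7.243169634039582 [ 0.   0.2 -2.9]
foot z 43.83583773541774 x max [42.89152544 43.19109693] y [-24.71026548  24.70585513] 5735
plane slopes [ 3.60000e-03 -3.10000e-03  4.37958e+01]
edge x vs y [[-20.0, 43.3], [-16.0, 43.3], [-12.0, 43.2], [-8.0, 43.3], [-4.0, 43.3], [0.0, 43.2], [4.0, 43.4], [8.0, 43.2], [12.0, 43.4], [16.0, 43.4], [20.0, 43.3]] [1.78971817e-03 4.32974193e+01]
merl 924 [280. 244.] [ 22.3  -4.2 -19.7] [ 38.8   3.8 -10.1] -17.93067081340358
merl 1791 [280. 309.] [-14.2  -7.  -26. ] [ 13.4   7.  -10. ] -17.89566136654365
merl 298 [280. 358.] [-29.   -4.1 -19.1] [-24.4   3.8 -10.1] -15.349485733431443
```

The wall sits 1.5 mm towards −x in the hand, square to about 0.1°. I'll correct for that and level the tool.

```bash
python3 - <<'E'
from h import *
go([561.2,-249.4,100],58.9)
E
```

```text
shift [0.016, 0.0112, 0.5201] turn [-0.0029, 0.0039, 0.001] rows>= 3
```

Request:
{"fn": "step_arm", "kwargs": {
  "commands": [
    [[0.016, 0.011, 0.15], [-0.003, 0.004, 0.001]],
    [[0.016, 0.011, 0.3], [-0.003, 0.004, 0.001]],
    [[0.016, 0.011, 0.42], [-0.003, 0.004, 0.001]],
    [[0.016, 0.011, 0.5], [-0.003, 0.004, 0.001]],
    [[0.016, 0.011, 0.52], [-0.003, 0.004, 0.001]],
    [[0.016, 0.011, 0.52], [-0.003, 0.004, 0.001]],
    [[0.016, 0.011, 0.52], [-0.003, 0.004, 0.001]],
    [[0.016, 0.011, 0.52], [-0.003, 0.004, 0.001]],
    [[0.016, 0.011, 0.52], [-0.003, 0.004, 0.001]],
    [[0.016, 0.011, 0.52], [-0.003, 0.004, 0.001]]
  ]
}}

```text
clock: 8.35
position: [561.4, -250.6, 100.6]
orientation: [[0.518, 0.856, 0.001], [0.856, -0.518, -0.001], [0.0, 0.001, -1.0]]
wrist_force: [0.9, 0.2, -1.6]
gripper_width: 7.0
```

```bash
python3 - <<'E'
from h import *
for _ in range(3):
    o=status.get_obs(); print(np.round(o['position'],2),np.round(o['wrist_force'],1)); im=cap('wrist')
print(o['orientation'].round(4).tolist())
go([561.2,-249.4,62],58.9)
E
```

```text
[ 561.38 -250.58  100.65] [ 0.9  0.2 -1.6]
[ 561.24 -250.48  100.4 ] [ 1.2  0.2 -2. ]
[ 561.15 -250.41  100.2 ] [ 0.1 -0.1 -0.8]
[[0.5177, 0.8556, 0.0005], [0.8556, -0.5177, -0.0002], [0.0001, 0.0005, -1.0]]
shift [0.0045, -0.0021, 0.1903] turn [0.0002, -0.0001, -0.0009] rows>= 1
```

Request:
{"fn": "step_arm", "kwargs": {
  "commands": [
    [[0.0045, -0.002, 0.05], [0, 0, 0]],
    [[0.0045, -0.002, 0.09], [0, 0, 0]],
    [[0.0045, -0.002, 0.12], [0, 0, 0]],
    [[0.0045, -0.002, 0.145], [0, 0, 0]],
    [[0.0045, -0.002, 0.165], [0, 0, 0]],
    [[0.0045, -0.002, 0.18], [0, 0, 0]],
    [[0.0045, -0.002, 0.19], [0, 0, 0]],
    [[0.0045, -0.002, 0.19], [0, 0, 0]],
    [[0.0045, -0.002, 0.19], [0, 0, 0]]
  ]
}}

```text
clock: 9.4
position: [561.3, -249.4, 62.1]
orientation: [[0.518, 0.856, 0.0], [0.856, -0.518, -0.0], [0.0, 0.0, -1.0]]
wrist_force: [-0.6, 0.1, -0.7]
gripper_width: 7.3
```

```bash
python3 - <<'E'
from h import *
for _ in range(3):
    o=status.get_obs(); print(np.round(o['position'],2),np.round(o['wrist_force'],1)); im=cap('wrist')
c=cloud(im); x,y,z=c[...,0],c[...,1],c[...,2]
m=(abs(z-18)<8)&(np.hypot(x-560.4,y+250.7)<60)
a=(np.c_[x.ravel()-560.4,y.ravel()+250.7]@np.array([[.5165,.8563],[.8563,-.5165]])).reshape(420,560,2)
f=m&(a[...,0]>20)&(a[...,0]<42)&(abs(a[...,1])<22)&(abs(a[...,1])>6)
print('foot top z',np.percentile(z[f],[10,50,90]).round(1))
r=(abs(z-14)<6)&(a[...,0]>50)&(a[...,0]<63)&(abs(a[...,1])<40); print('rim z',np.median(z[r]).round(1))
save('w_seat',cv2.resize(im['pixels'][120:420,100:460],None,fx=2,fy=2))
E
```

```text
[ 561.27 -249.43   62.06] [-0.6  0.1 -0.7]
[ 561.34 -249.45   62.15] [-0.2 -0.4 -1.7]
[ 561.34 -249.49   62.2 ] [-0.  -0.4 -2. ]
foot top z [17.6 18.4 19.2]
rim z 13.1
```

View pics/w_seat.png

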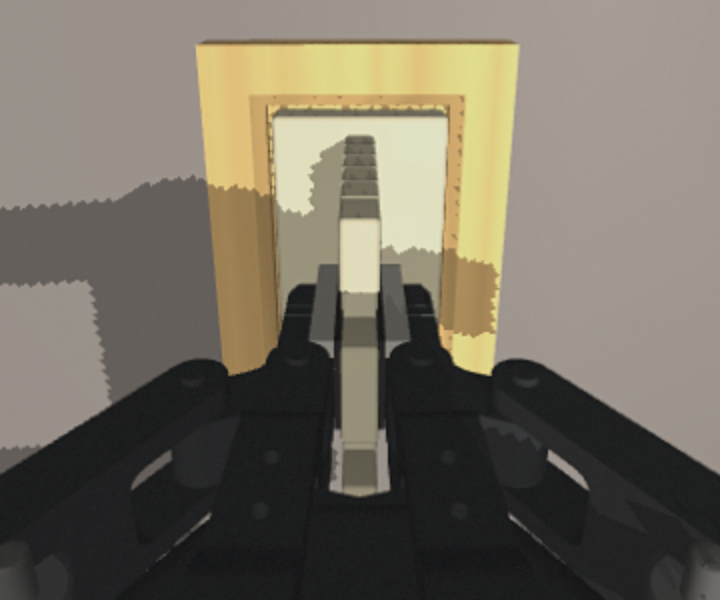

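The foot (360,190 in the crop) is inside the pocket with clearance all round, and its top is about 5 mm above the rim. Seated, that would be 4 mm. I'll go down the last millimetre, release and rise.

Request:
{"fn": "step_arm", "kwargs": {
  "commands": [
    [[0, 0, 0.003], [0, 0, 0]],
    [[0, 0, 0.006], [0, 0, 0]],
    [[0, 0, 0.007], [0, 0, 0]],
    [[0, 0, 0.007], [0, 0, 0]]
  ]
}}

```text
clock: 9.95
position: [561.3, -249.5, 60.9]
orientation: [[0.518, 0.856, 0.0], [0.856, -0.518, -0.0], [0.0, 0.0, -1.0]]
wrist_force: [-1.1, -0.1, 1.4]
gripper_width: 7.5
```

Request:
{"fn": "step_arm", "kwargs": {
  "commands": [
    [[0, 0, 0.007], [0, 0, 0]],
    [[0, 0, 0.007], [0, 0, 0]],
    [[0, 0, 0.007], [0, 0, 0]],
    [[0, 0, 0.007], [0, 0, 0]],
    [[0, 0, 0.007], [0, 0, 0]],
    [[0, 0, 0.007], [0, 0, 0]],
    [[0, 0, 0.007], [0, 0, 0]],
    [[0, 0, 0.007], [0, 0, 0]],
    [[0, 0, 0.007], [0, 0, 0]],
    [[0, 0, 0.007], [0, 0, 0]]
  ],
  "fingers": 1
}}

```text
clock: 10.95
position: [561.1, -249.4, 59.0]
orientation: [[0.518, 0.856, -0.0], [0.856, -0.518, 0.0], [0.0, -0.0, -1.0]]
wrist_force: [-0.8, -0.0, -0.1]
gripper_width: 85.6
```

Request:
{"fn": "step_arm", "kwargs": {
  "commands": [
    [[0, 0, -0.1], [0, 0, 0]],
    [[0, 0, -0.3], [0, 0, 0]],
    [[0, 0, -0.5], [0, 0, 0]],
    [[0, 0, -0.7], [0, 0, 0]],
    [[0, 0, -0.8], [0, 0, 0]],
    [[0, 0, -0.8], [0, 0, 0]],
    [[0, 0, -0.8], [0, 0, 0]],
    [[0, 0, -0.8], [0, 0, 0]],
    [[0, 0, -0.8], [0, 0, 0]]
  ]
}}

```text
clock: 11.85
position: [560.2, -248.8, 216.5]
orientation: [[0.518, 0.856, -0.003], [0.856, -0.518, 0.002], [0.0, -0.004, -1.0]]
wrist_force: [0.1, 1.1, -0.3]
gripper_width: 85.3
```

```bash
cat > seat.py <<'E'
from h import *
o=status.get_obs(); print(np.round(o['position'],2),o['clock'],o['gripper_width'])
im=cap('wrist')
c=cloud(im); x,y,z=c[...,0],c[...,1],c[...,2]
near=np.hypot(x-560.4,y+250.7)<85
def rect(m,h,tag):
    n,l,s,ce=cv2.connectedComponentsWithStats(m.astype(np.uint8))
    for i in range(1,n):
        if s[i,4]>40:
            q,_=cv2.findContours((l==i).astype(np.uint8),cv2.RETR_EXTERNAL,cv2.CHAIN_APPROX_NONE)
            r=cv2.minAreaRect(plane(im,q[0][:,0],h)[:,:2].astype(np.float32)); print(tag,s[i,4],np.round(r[0],1),np.round(r[1],1),round(r[2],2),'z',np.median(z[l==i]).round(2))
rect(near&(z>10)&(z<22),14,'jig outer')
rect(near&(z>15.3)&(z<22),18,'foot')
rect(near&(z>74)&(z<86),80,'merlon')
E
python3 seat.py
```

```text
[ 560.18 -248.82  216.51] 11.85 85.27469575887308
jig outer 8059 [ 559.8 -251. ] [128.8  89.8] 58.92 z 13.57
foot 2965 [ 561.  -250.3] [88.2 49.6] 58.88 z 17.01
merlon 171 [ 577.6 -223. ] [15.6  6.9] 58.9 z 78.83
merlon 240 [ 561.3 -250.1] [24.3  7.2] 58.91 z 78.92
merlon 139 [ 545.1 -277. ] [17.1  7.3] 58.77 z 78.95
```

The wall is seated: foot top about 18 mm, merlon tops about 80 mm after the camera's steady −1 mm bias. Centre is within 1.3 mm of the jig's, yaw 58.9° for both. Next is the black clip on the rack.

```bash
python3 - <<'E'
from h import *
go([570,40,270],75.7)
E
```

```text
shift [0.6305, -0.3538, -0.1316] turn [-0.0022, -0.0003, -0.1875] rows>= 3
shift [0.7059, -0.155, -0.1328] turn [0.0, 0.0, 0.0] rows>= 3
```

Request:
{"fn": "step_arm", "kwargs": {
  "commands": [
    [[0.2, -0.1, -0.13], [0, 0, -0.1]],
    [[0.4, -0.2, -0.13], [-0.002, 0, -0.187]],
    [[0.63, -0.35, -0.13], [-0.002, 0, -0.187]],
    [[0.63, -0.354, -0.132], [-0.002, 0, -0.187]]
  ]
}}

```text
clock: 12.3
position: [565.3, -100.5, 244.6]
orientation: [[0.243, 0.97, 0.002], [0.97, -0.243, 0.001], [0.001, 0.001, -1.0]]
wrist_force: [-0.1, -0.8, -0.6]
gripper_width: 85.3
```

Request:
{"fn": "step_arm", "kwargs": {
  "commands": [
    [[0.2, -0.05, -0.13], [0, 0, 0]],
    [[0.4, -0.1, -0.13], [0, 0, 0]],
    [[0.6, -0.13, -0.13], [0, 0, 0]],
    [[0.706, -0.155, -0.133], [0, 0, 0]],
    [[0.706, -0.155, -0.133], [0, 0, 0]],
    [[0.706, -0.155, -0.133], [0, 0, 0]],
    [[0.706, -0.155, -0.133], [0, 0, 0]],
    [[0.706, -0.155, -0.133], [0, 0, 0]]
  ]
}}

```text
clock: 13.1
position: [570.7, 38.4, 271.6]
orientation: [[0.249, 0.968, 0.002], [0.968, -0.249, -0.001], [-0.001, 0.003, -1.0]]
wrist_force: [-1.1, -0.4, -1.0]
gripper_width: 85.5
```

```bash
python3 - <<'E'
from h import *
o=status.get_obs(); print(np.round(o['position'],2),o['clock'])
im=cap('wrist'); save('w_clip',im['pixels'])
c=cloud(im); x,y,z=c[...,0],c[...,1],c[...,2]; px=im['pixels'].astype(int)
near=np.hypot(x-567,y-21)<95
rc=cv2.minAreaRect(c[near&(z>7)&(z<17)][:,:2].astype(np.float32)); print('foot',rc)
b=near&(abs(z-65)<6)&(px.max(2)>70); r=cv2.minAreaRect(c[b][:,:2].astype(np.float32)); print('board',b.sum(),r)
k=near&(z>67)&(px.max(2)<70); n,l,s,ce=cv2.connectedComponentsWithStats(k.astype(np.uint8))
for i in range(1,n):
    if s[i,4]>30: Q=c[l==i]; print(s[i,4],ce[i].round(),Q.min(0).round(1),Q.max(0).round(1))
th=np.radians(rc[2] if rc[1][0]>rc[1][1] else rc[2]+90); ux=np.array([np.cos(th),np.sin(th)]); uy=np.array([-ux[1],ux[0]])
Q=np.r_[c[k]]; L=np.c_[(Q[:,:2]-rc[0])@ux,(Q[:,:2]-rc[0])@uy,Q[:,2]]
print('yaw',np.degrees(th))
for a,bb in [(69,80),(80,90),(90,100),(100,110),(110,117),(117,126)]:
    q=L[(L[:,2]>a)&(L[:,2]<=bb)]
    if len(q): print(a,bb,len(q),'x',np.percentile(q[:,0],[1,50,99]).round(1),'y',np.percentile(q[:,1],[1,50,99]).round(1))
for nm in ['scene','side']:
    A=load(nm); cc=cloud(A); p=A['pixels'].astype(int)
    kk=(np.hypot(cc[...,0]-567,cc[...,1]-21)<95)&(cc[...,2]>80)&(p.max(2)<80); q=cc[kk]; q=np.c_[(q[:,:2]-rc[0])@ux,(q[:,:2]-rc[0])@uy,q[:,2]]
    for a,bb in [(80,100),(100,115),(115,130)]:
        w=q[(q[:,2]>a)&(q[:,2]<=bb)]
        print(nm,a,len(w),'x',np.percentile(w[:,0],[2,50,98]).round(1),'y',np.percentile(w[:,1],[2,50,98]).round(1))
E
```

```text
[570.69  38.36 271.6 ] 13.1
foot ((566.5786743164062, 23.007503509521484), (127.63349151611328, 70.0993881225586), 75.78434753417969)
board 342 ((568.4586791992188, 21.694961547851562), (119.73564147949219, 17.14651107788086), 79.73856353759766)
468 [260. 229.] [529.4 -10.2  67.8] [553.9  14.7 123.9]
439 [298. 230.] [566.6 -19.3  67.6] [589.9   4.6 124. ]
41672 [279. 371.] [499.1  11.4 264.5] [645.4  70.1 350.4]
yaw 75.78434753417969
69 80 88 x [-36.1 -22.8 -16.3] y [-11.3   8.7  12. ]
80 90 201 x [-36.  -25.7 -16.5] y [-16.4  10.7  16.1]
90 100 148 x [-36.2 -24.9 -15.4] y [-20.1  16.5  20.7]
100 110 142 x [-36.6 -24.6 -15.6] y [-23.3  19.8  24.6]
110 117 105 x [-36.  -24.6 -15.5] y [-25.1 -22.2  26.5]
117 126 221 x [-36.6 -25.  -15.8] y [-28.5  24.5  29.2]
scene 80 113 x [-37.5 -28.3 -17.6] y [-24.   14.7  20.7]
scene 100 104 x [-37.5 -27.7 -17.3] y [-28.1  20.1  25.6]
scene 115 69 x [-38.2 -27.6 -18.4] y [-30.7  21.5  28.6]
side 80 144 x [-36.8 -23.5 -16.1] y [-21.  -14.6  22.9]
side 100 114 x [-37.8 -23.6 -16.2] y [-25.5 -20.8  27.3]
side 115 84 x [-38.  -25.  -16.4] y [-28.3 -24.1  29. ]
```

View pics/w_clip.png

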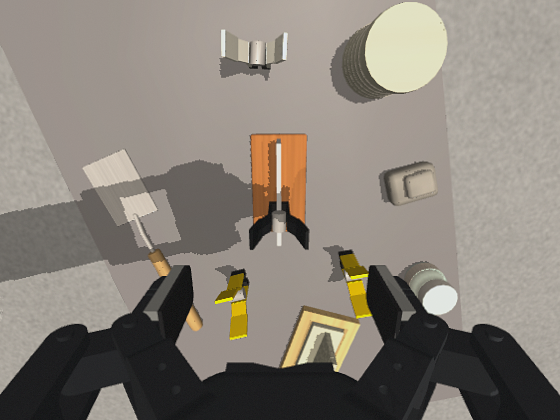

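The picture shows the black clip at (279,230) biting the board. Its handles are symmetric about the board (±29 mm) and top out at 124 mm, against 123 expected. Clip centre is (559.9,-2.1), yaw 75.8°.

```bash
python3 - <<'E'
from h import *
go([559.9,-2.1,111],75.8)
E
```

```text
shift [-0.2094, -0.0039, 0.8035] turn [0.0017, 0.0004, -0.0027] rows>= 4
```

Request:
{"fn": "step_arm", "kwargs": {
  "commands": [
    [[-0.209, -0.004, 0.1], [0, 0, -0.003]],
    [[-0.209, -0.004, 0.25], [0.001, 0, -0.003]],
    [[-0.209, -0.004, 0.4], [0.001, 0, -0.003]],
    [[-0.209, -0.004, 0.55], [0.001, 0, -0.003]],
    [[-0.209, -0.004, 0.68], [0.001, 0, -0.003]],
    [[-0.209, -0.004, 0.76], [0.001, 0, -0.003]],
    [[-0.209, -0.004, 0.804], [0.001, 0, -0.003]],
    [[-0.209, -0.004, 0.804], [0.001, 0, -0.003]],
    [[-0.209, -0.004, 0.804], [0.001, 0, -0.003]],
    [[-0.209, -0.004, 0.804], [0.001, 0, -0.003]]
  ]
}}

```text
clock: 14.15
position: [561.2, -1.0, 112.9]
orientation: [[0.243, 0.97, 0.004], [0.97, -0.243, -0.001], [-0.0, 0.004, -1.0]]
wrist_force: [0.8, 0.4, -0.4]
gripper_width: 85.3
```

```bash
python3 - <<'E'
from h import *
for _ in range(3):
    o=status.get_obs(); print(np.round(o['position'],2),np.round(o['wrist_force'],1),o['orientation'].round(3).tolist()); im=cap('wrist')
go([559.9,-2.1,111],75.8)
t=dict(im); t['T']=np.array(im['hand_eye']); c=cloud(t); k=(im['pixels'].max(2)<75)&(abs(c[...,0])<16)&(abs(c[...,1])<36)&(c[...,2]>-16)&(c[...,2]<40)
for a,b in [(-16,-8),(-8,0),(0,15),(15,40)]:
    q=c[k&(c[...,2]>a)&(c[...,2]<=b)]
    if len(q): print(a,len(q),'x',np.percentile(q[:,0],[1,99]).round(1),'y',np.percentile(q[:,1],[1,99]).round(1),'y inner',np.percentile(q[q[:,1]<0,1],99).round(1),np.percentile(q[q[:,1]>0,1],1).round(1))
E
```

```text
[561.18  -1.04 112.93] [ 0.8  0.4 -0.4] [[0.243, 0.97, 0.004], [0.97, -0.243, -0.001], [-0.0, 0.004, -1.0]]
[561.09  -0.99 112.81] [ 0.2  0.  -0.9] [[0.243, 0.97, 0.004], [0.97, -0.243, -0.001], [-0.0, 0.004, -1.0]]
[560.91  -0.97 112.57] [-0.1 -0.2  0.3] [[0.243, 0.97, 0.004], [0.97, -0.243, -0.001], [-0.0, 0.004, -1.0]]
shift [-0.0066, -0.0026, 0.0067] turn [0.0022, 0.0001, 0.0014] rows>= 1
-16 786 x [-12.7   8.7] y [-29.9  28.1] y inner -25.6 24.3
-8 793 x [-12.6   9.1] y [-28.3  26.9] y inner -23.5 22.2
0 1208 x [-12.4   9. ] y [-26.   24.2] y inner -19.9 18.4
15 1725 x [-11.8   8.8] y [-21.  19.] y inner -9.5 7.8
```

In the tool frame the clip is off by (-1.9, -0.9) mm. I'll correct, squeeze and lift.

Request:
{"fn": "step_arm", "kwargs": {
  "commands": [
    [[-0.0095, -0.0045, 0.008], [0.002, 0, 0.001]],
    [[-0.0095, -0.0045, 0.008], [0.002, 0, 0.001]],
    [[-0.0095, -0.0045, 0.008], [0.002, 0, 0.001]]
  ]
}}

```text
clock: 14.6
position: [558.6, -2.5, 109.4]
orientation: [[0.245, 0.97, -0.002], [0.97, -0.245, 0.0], [-0.0, -0.002, -1.0]]
wrist_force: [0.0, 0.2, -0.1]
gripper_width: 85.6
```

Request:
{"fn": "step_arm", "kwargs": {
  "commands": [
    [[0, 0, 0], [0, 0, 0]],
    [[0, 0, 0], [0, 0, 0]],
    [[0, 0, 0], [0, 0, 0]],
    [[0, 0, 0], [0, 0, 0]],
    [[0, 0, 0], [0, 0, 0]],
    [[0, 0, 0], [0, 0, 0]],
    [[0, 0, 0], [0, 0, 0]],
    [[0, 0, 0], [0, 0, 0]],
    [[0, 0, 0], [0, 0, 0]],
    [[0, 0, 0], [0, 0, 0]]
  ],
  "fingers": 0.306
}}

```text
clock: 15.6
position: [561.3, -2.7, 115.1]
orientation: [[0.245, 0.97, 0.004], [0.97, -0.245, -0.0], [0.0, 0.004, -1.0]]
wrist_force: [-5.0, 0.9, 20.0]
gripper_width: 28.8
```

```bash
python3 - <<'E'
from h import *
o=status.get_obs(); print(np.round(o['position'],2),np.round(o['wrist_force'],1),o['gripper_width'],o['clock'])
im=cap('wrist'); save('w_sq',cv2.resize(im['pixels'][150:420,130:430],None,fx=2,fy=2))
E
```

```text
[561.3   -2.66 115.15] [-5.   0.9 20. ] 28.794885415038316 15.6
```

View pics/w_sq.png

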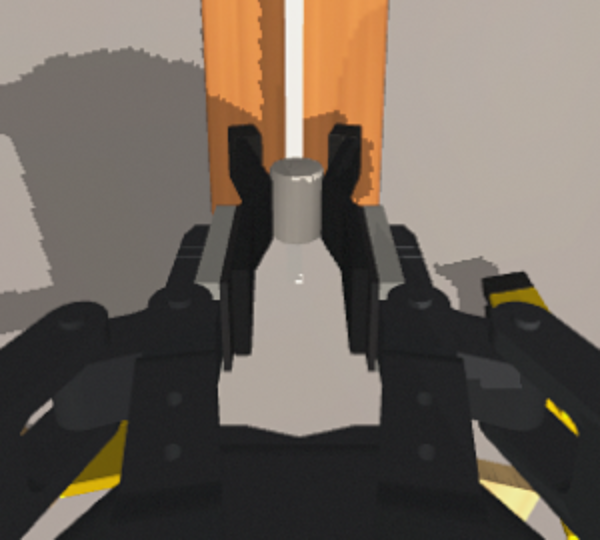

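The handles are squeezed upright (28.8 mm), the jaws are spread and the knuckle is centred over the board at (297,200). The swinging pads pressed the clip down with about 20 N, which the lift will relieve.

Request:
{"fn": "step_arm", "kwargs": {
  "commands": [
    [[0, 0, -0.05], [0, 0, 0]],
    [[0, 0, -0.12], [0, 0, 0]],
    [[0, 0, -0.22], [0, 0, 0]],
    [[0, 0, -0.34], [0, 0, 0]],
    [[0, 0, -0.46], [0, 0, 0]],
    [[0, 0, -0.54], [0, 0, 0]],
    [[0, 0, -0.55], [0, 0, 0]],
    [[0, 0, -0.55], [0, 0, 0]],
    [[0, 0, -0.55], [0, 0, 0]]
  ]
}}

```text
clock: 16.55
position: [558.0, -2.4, 217.8]
orientation: [[0.245, 0.97, -0.004], [0.97, -0.245, 0.0], [-0.001, -0.004, -1.0]]
wrist_force: [-0.9, -0.4, -1.3]
gripper_width: 28.4
```

```bash
cat > held.py <<'E'
from h import *
import sys
for _ in range(2):
    o=status.get_obs(); print(np.round(o['position'],2),np.round(o['wrist_force'],1),o['gripper_width'],o['clock']); im=cap('wrist')
print(o['orientation'].round(3).tolist())
t=dict(im); t['T']=np.array(im['hand_eye']); c=cloud(t); px=im['pixels'].astype(int)
roi=(abs(c[...,0])<25)&(abs(c[...,1])<30)
# knuckle: grey
g=roi&(px.max(2)>75)&(np.ptp(px,axis=2)<25)&(c[...,2]>18)&(c[...,2]<45)&(abs(c[...,1])<11)
q=c[g]; print('knuckle',len(q),'x',np.percentile(q[:,0],[1,99]).round(1),'y',np.percentile(q[:,1],[1,50,99]).round(1),'z',np.percentile(q[:,2],[1,10]).round(1))
k=roi&(px.max(2)<75)
for a,b in [(-16,0),(0,15),(15,30),(30,45),(45,65),(65,90)]:
    q=c[k&(c[...,2]>a)&(c[...,2]<=b)]
    if len(q)>5: print(a,b,len(q),'x',np.percentile(q[:,0],[1,99]).round(1),'y',np.percentile(q[:,1],[1,99]).round(1))
save(sys.argv[1],im['pixels'])
E
python3 held.py w_lift
```

```text
[558.02  -2.39 217.79] [-0.9 -0.4 -1.3] 28.447004795019893 16.55
[557.95  -2.38 217.6 ] [ 0.2 -0.4 -0.9] 28.942616524410003 16.6
[[0.245, 0.97, -0.005], [0.97, -0.245, 0.001], [-0.001, -0.005, -1.0]]
knuckle 948 x [-11.1  10.7] y [-8.5 -0.9  6.5] z [33.9 35.3]
-16 0 1745 x [-10.3  11.9] y [-27.6  27.2]
0 15 720 x [-7.8 11.9] y [-27.6  27.2]
15 30 599 x [-9.4 10.8] y [-14.4  14. ]
30 45 392 x [-9.4  9.8] y [-14.1  12.2]
45 65 386 x [-7.7  9.7] y [-20.2  17.8]
65 90 502 x [-8.8  9.6] y [-25.3  21.8]
```

The clip is lifted. Its pivot is 42 mm below the TCP and the jaws' outer spread is about 47 mm, so the gap is about 27 mm. The mouth is about (0.3, -1.5, 87) in the tool frame. Moving above the merlon.

```bash
python3 - <<'E'
from h import *
go([562.3,-251.2,218],58.9)
E
```

```text
shift [-0.6004, 0.1627, -0.0012] turn [-0.0029, 0.0009, 0.1881] rows>= 3
shift [-0.527, 0.3304, -0.0008] turn [0.0, 0.0, 0.0] rows>= 3
```

Request:
{"fn": "step_arm", "kwargs": {
  "commands": [
    [[-0.1, 0.03, 0], [0, 0, 0.03]],
    [[-0.25, 0.07, 0], [-0.003, 0.001, 0.08]],
    [[-0.4, 0.11, 0], [-0.003, 0.001, 0.14]],
    [[-0.55, 0.15, 0], [-0.003, 0.001, 0.188]],
    [[-0.6, 0.163, 0], [-0.003, 0.001, 0.188]]
  ]
}}

```text
clock: 17.15
position: [560.5, -129.0, 218.3]
orientation: [[0.519, 0.855, 0.001], [0.855, -0.519, -0.0], [0.0, 0.001, -1.0]]
wrist_force: [1.0, 0.9, -1.6]
gripper_width: 28.9
```

Request:
{"fn": "step_arm", "kwargs": {
  "commands": [
    [[-0.12, 0.08, 0], [0, 0, 0]],
    [[-0.25, 0.16, 0], [0, 0, 0]],
    [[-0.38, 0.24, 0], [0, 0, 0]],
    [[-0.48, 0.3, 0], [0, 0, 0]],
    [[-0.527, 0.33, 0], [0, 0, 0]],
    [[-0.527, 0.33, 0], [0, 0, 0]],
    [[-0.527, 0.33, 0], [0, 0, 0]],
    [[-0.527, 0.33, 0], [0, 0, 0]],
    [[-0.527, 0.33, 0], [0, 0, 0]],
    [[-0.527, 0.33, 0], [0, 0, 0]]
  ]
}}

```text
clock: 18.15
position: [563.3, -250.4, 219.6]
orientation: [[0.515, 0.857, 0.003], [0.857, -0.515, -0.0], [0.001, 0.003, -1.0]]
wrist_force: [-0.7, 0.5, -1.3]
gripper_width: 28.6
```

```bash
python3 held.py w_above; python3 - <<'E'
from h import *
im=load('wrist'); c=cloud(im); x,y,z=c[...,0],c[...,1],c[...,2]
m=(z>74)&(z<86)&(np.hypot(x-560.4,y+250.7)<60)
n,l,s,ce=cv2.connectedComponentsWithStats(m.astype(np.uint8))
for i in range(1,n):
    if s[i,4]>15: Q=c[l==i]; print('merl',s[i,4],ce[i].round(),Q.mean(0).round(1))
go([562.3,-251.2,145],58.9)
E
```

```text
[ 563.3  -250.41  219.65] [-0.7  0.5 -1.3] 28.62699164695405 18.15
[ 563.3  -250.57  219.66] [ 0.5 -0.1 -0.2] 28.89141411435131 18.2
[[0.516, 0.857, 0.003], [0.857, -0.516, -0.0], [0.001, 0.003, -1.0]]
knuckle 884 x [-11.3  10.7] y [-8.1 -1.   6.1] z [34.3 35.4]
-16 0 1735 x [-10.4  11.8] y [-27.7  27.1]
0 15 742 x [-8.7 11.8] y [-27.7  27.2]
15 30 596 x [-9.5 10.7] y [-14.5  13.8]
30 45 389 x [-9.7  9.8] y [-14.2  12. ]
45 65 384 x [-8.2  9.7] y [-20.4  17.7]
65 90 492 x [-9.5  9.6] y [-25.2  21.4]
merl 170 [277. 167.] [ 577.5 -223.5   78.8]
merl 234 [277. 201.] [ 561.2 -250.5   78.8]
merl 24 [276. 227.] [ 547.7 -271.8   77.1]
shift [-0.0051, -0.004, 0.3731] turn [0.0019, -0.0009, 0.0006] rows>= 2
```

View pics/w_above.png

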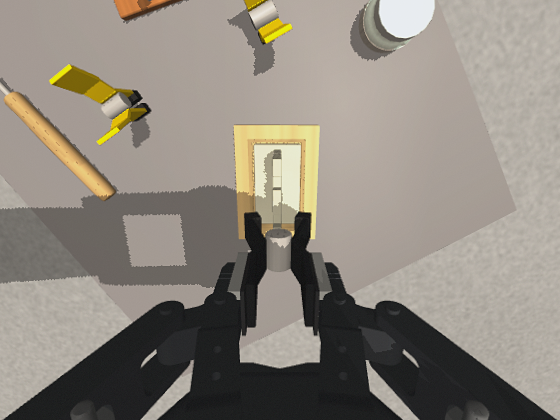

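The picture shows the wall seated in the jig with its middle merlon at (277,201), and the clip held open at (279,235) above it. The merlon reads (561.2,-250.5), as before, so I'll descend.

Request:
{"fn": "step_arm", "kwargs": {
  "commands": [
    [[-0.005, -0.004, 0.05], [0.002, -0.001, 0]],
    [[-0.005, -0.004, 0.12], [0.002, -0.001, 0]],
    [[-0.005, -0.004, 0.19], [0.002, -0.001, 0]],
    [[-0.005, -0.004, 0.25], [0.002, -0.001, 0]],
    [[-0.005, -0.004, 0.3], [0.002, -0.001, 0]],
    [[-0.005, -0.004, 0.34], [0.002, -0.001, 0]],
    [[-0.005, -0.004, 0.373], [0.002, -0.001, 0]],
    [[-0.005, -0.004, 0.373], [0.002, -0.001, 0]],
    [[-0.005, -0.004, 0.373], [0.002, -0.001, 0]],
    [[-0.005, -0.004, 0.373], [0.002, -0.001, 0]]
  ]
}}

```text
clock: 19.25
position: [562.7, -251.9, 145.8]
orientation: [[0.516, 0.856, 0.001], [0.856, -0.516, -0.001], [-0.0, 0.001, -1.0]]
wrist_force: [0.9, -0.3, -0.0]
gripper_width: 29.0
```

Request:
{"fn": "step_arm", "kwargs": {
  "commands": [
    [[0, 0, 0], [0, 0, 0]],
    [[0, 0, 0], [0, 0, 0]],
    [[0, 0, 0], [0, 0, 0]],
    [[0, 0, 0], [0, 0, 0]],
    [[0, 0, 0], [0, 0, 0]]
  ]
}}

```text
clock: 19.75
position: [562.2, -251.7, 145.0]
orientation: [[0.516, 0.856, -0.0], [0.856, -0.516, -0.0], [-0.0, -0.0, -1.0]]
wrist_force: [1.0, -0.5, -0.9]
gripper_width: 28.9
```

```bash
python3 held.py w_end; python3 - <<'E'
from h import *
im=load('wrist'); c=cloud(im); x,y,z=c[...,0],c[...,1],c[...,2]
for lo,hi in [(74,86),(15.3,22)]:
    m=(z>lo)&(z<hi)&(np.hypot(x-560.4,y+250.7)<60)&(im['pixels'].max(2)>90)
    n,l,s,ce=cv2.connectedComponentsWithStats(m.astype(np.uint8))
    for i in range(1,n):
        if s[i,4]>25: Q=c[l==i]; print('wall',s[i,4],ce[i].round(),Q.mean(0).round(1))
for nm in ['scene','side']:
    A=cap(nm); d=plane; 
    T=np.linalg.inv(A['T']); p=T@np.array([561,-250,80,1]); s=p[:2]/p[2]; s=s*(1+A['k1']*(s@s)); K=np.array(A['mtx']); u,v=(K[:2,:2]@s+K[:2,2]).astype(int); print(nm,u,v)
    save('end_'+nm,cv2.resize(A['pixels'][max(v-60,0):v+60,max(u-80,0):u+80],None,fx=3,fy=3,interpolation=cv2.INTER_CUBIC))
import os
a,b=[cv2.imread('pics/end_%s.png'%n) for n in ('scene','side')]; h=min(a.shape[0],b.shape[0]); cv2.imwrite('pics/end2.png',cv2.resize(np.hstack([a[:h],b[:h]]),None,fx=.83,fy=.83))
E
```

```text
[ 562.23 -251.66  144.97] [ 1.  -0.5 -0.9] 28.891094166491616 19.75
[ 562.21 -251.64  144.91] [-1.   0.7 -0.4] 28.243566517552445 19.8
[[0.516, 0.856, -0.0], [0.856, -0.516, -0.0], [-0.0, -0.0, -1.0]]
knuckle 900 x [-11.2  10.7] y [-8.6 -1.   6.6] z [33.7 35.4]
-16 0 1741 x [-10.2  11.8] y [-27.7  27.1]
0 15 727 x [-8.5 11.9] y [-27.8  27.2]
15 30 596 x [-9.4 10.7] y [-14.6  13.6]
30 45 391 x [-9.6  9.7] y [-14.3  12.1]
45 65 386 x [-8.3  9.6] y [-20.3  17.7]
65 90 495 x [-8.9  9.6] y [-25.1  21.6]
wall 330 [277. 187.] [ 577.3 -223.2   78.7]
wall 154 [277. 221.] [ 564.8 -243.5   78.6]
wall 145 [277. 278.] [ 542.8 -280.2   79. ]
wall 3254 [278. 186.] [ 569.1 -237.    17.1]
scene 175 259
side 283 148
```

View pics/end2.png

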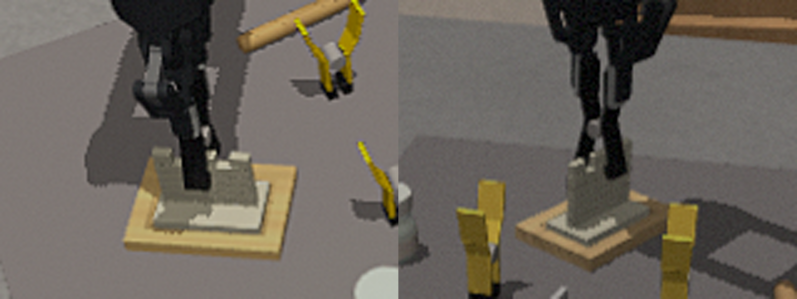

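Both views show the clip straddling the middle merlon, one jaw down each side (scene half at (195,170), side half at (600,155)). The wall has not moved, its foot top and merlon heights are unchanged, and the wrist force is near zero. Handing in.

```bash
python3 -c "
from h import *
print(order.sign_off()); o=status.get_obs(); print(o['clock'],o['position'],o['gripper_width'],o['wrist_force'])"
```

```text
the job is handed in; nothing more can be done
None
the job is handed in; nothing more can be done
```

The wall section is seated in the jig's pocket and let go, and the black clip is held squeezed open over its middle battlement. I handed the job in at about 20 s; it gave no verdict.

**Wall:** After release, the wall's centre was about 1 mm from the jig's and both yaws read 58.9°. The foot top read 17.0 mm and the battlement tops 78.9 mm. The wrist camera reads about 1 mm low, so these are the expected 18 and 80 mm.

**Clip:** The fingers stand about 28–29 mm apart on the handles and the jaw gap is about 27 mm. The jaw tips are about 22 mm below the battlement top, centred to about 1–2 mm. Wrist force was about 1 N, within its noise, and both fixed cameras show one jaw on each side with the wall unmoved.

**What did not agree exactly:**
- **Wall in the hand:** it sat 1.5 mm off-centre, which I corrected before placing it.
- **Squeezing the clip:** this briefly pushed the arm up about 5 mm with 20 N, so I gripped the clip about 42 mm above its pivot instead of 38. It sits about 1 mm off-centre between the pads; I allowed for both.
- **Not checked:** the clip not touching the wall rests on the pictures and the near-zero wrist force. I did not measure whether the tower, jar, spatula and stone had moved. The arm passed well above the work, and no contact showed in the force readings.

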